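# Rock a stuck water-filter cartridge out of its housing

### The job

The spent filter cartridge is stuck in the white countertop water filter: two stiff sliding clips overhang its collar. Grip it by its white tab and rock it side to side, towards one clip and then towards the other, until it has pushed both clips back and comes free; do not press on the housing or its clips with the gripper, and leave the jar, tumbler and tub beside it alone. Then lift it out and finish still holding it upright and still, just clear above the clips (a centimetre or two) and over its well.

Things in the scene. Friction and masses are not known exactly. Their poses are not given: they have to be found in the camera images.
- housing: White water-filter housing, fixed, 96 (x) x 156 (y) x 84 mm, small tap on its -x face; origin: centre of its underside, z up. Its top has a well 45 mm (x) by 62 mm (y), floor at z = 12 mm; the cartridge can rock only along the long way (y). Low ribs on the floor keep its foot within 1.5 mm of the middle. A grey clip slides along y at each end of the well (see joints).
- clip_tops (a point): Point on the housing's middle axis, level with the tops of the clips: 96 mm above the housing's underside. Axes as the housing.
- cartridge: Loose, 0.15 to 0.3 kg, 138 mm high; origin: lowest point of the foot, z up; seated with its axes along the housing's, foot on the well floor. Domed foot (sphere of radius 14 mm about z = 14 mm; it pivots on it); blue body, diameter 42 mm, to z = 72 mm (collar under the clips); white neck, diameter 30 mm, to 100 mm; white tab 32 (x) x 16 mm (y), z = 98 to 138 mm.
- foot (a point): Lowest point of the cartridge (its origin).
- tab (a point): Where to grip: middle of the cartridge's tab, 122 mm above the foot; pinch it along y from above (fingertips then end above the clips). Pulled straight up, it rises only about 3 mm before the collar catches under the clips.
- clip_left (a joint): How far the clip on the housing's +y side is pushed back (towards +y), m: 0 at the start, stop at 0.009. Stiff: slides at about 5 N, stays where left. Nose 34 mm wide, 87 to 96 mm above the housing's underside, tip 15.5 mm from the middle at 0 (5.5 mm over the collar). The cartridge leaning 0.12 rad towards it opens it about 7 mm, 0.14 all the way. With both beyond 0.0065 it lifts out upright.
- clip_right (a joint): The same for the clip on the housing's -y side, pushed back towards -y.
- spice_jar: Bystander: spice jar with green cap, diameter 46, 106 mm high; origin at the centre of its underside.
- tumbler: Bystander: amber glass tumbler standing upside down, diameter 74, 76 mm high; origin at the centre of its underside.
- tub: Bystander: small white and green yoghurt tub, diameter 72, 71 mm high; origin at the centre of its underside.
Mind the look-alikes: they are no part of the job. What is shaped like the cartridge but purple or red is not meant.

How it is judged:
By the outcome, as a careful person would: the job done as asked, in the order asked, and still so for the second after the job is handed in, while the arm keeps its last pose, push and grip.
It also fails if it takes over 42 s, if anything falls off the work surface, if the arm or the gripper's body presses on something with over 40 N, if the wrist force passes 120 N, or if a joint passes its speed limit or range.

### The arm

A 6-joint arm with a two-finger parallel gripper is mounted at the origin on a cart in front of the work surface, level with it; the furniture and walls round the work are solid. World frame = base frame: x ahead of the robot, y to its left, z up, the work surface at z = 0. Lengths are in m, angles in rad, forces in N, time in s.
With the tool pointing down it reaches from about 0.325 to 0.925 m from the base axis. Payload 3.1 kg.
Tool frame: the origin (TCP) lies on the centre line of the jaws, within the pads' length; the fingertips stand 17 mm ahead of it and the grasp point (between the pads) lies 2 mm behind it; z points along the fingers, y is the line along which they close (so a half turn about z gives the same grasp; the last joint's range is limited). The gripper opens to 85 mm and grips with 20 to 120 N. Pads are 22 mm wide; open, the fingers measure 114 mm over their backs; the gripper's body (76 mm by 85 mm) begins 54 mm behind the grasp point. The pads swing forward as they close: fully open they stand 13 mm farther back than shut.
Start: joints at [-1.449, 0.217, 1.613, -0, 1.311, -0.112], TCP at [0.145, -0.608, 0.248] pointing down, gripper open.
Joint ranges: [-2.75, 2.75], [-0.78, 2.1], [0.31, 2.55], [-1.13, 4.27], [0.13, 2.63], [-2.58, 2.58]. Speed limits (rad/s): [2.79, 2.79, 3.14, 3.14, 3.14, 3.14].

### API

Orientations are given as a rotation vector (axis times angle).
In Python, from workcell import bot gives the robot as it stands.
- The arm moves only by the shell command python3 -m creep 'ROWS' [FORCE]. ROWS is text: rows parted by semicolons, each of 7 numbers parted by spaces: the turn, a rotation vector about the tool's x, y, z in degrees, then the shift along the tool's x, y, z in mm, then the gripper command: -1 is fully open, 1 is shut, values between are in proportion. A call has 1 to 5 rows; each row is the pose to reach, as a shift and turn from the pose commanded when the call began, along the tool's axes at that moment; what a row does not reach only later rows make up. A row lasts 1/8 s, in which the tool goes at most 62.5 mm and 10.7 degrees, less where a joint would pass 70% of its speed; a pose out of reach is approached as far as the arm can. A call with a gripper value outside its range is refused whole. The fingers move at their own pace and stop on an object; FORCE is the grip in N (left out, the last holds). Time passes only in rows, so rows that repeat a pose let the fingers close. It gives the time, the measured TCP pose, the force, the opening and the grip force at its end, in the units of the state.
- bot.sense(): the state, without advancing time (a new reading comes with each control period).
- bot.get_image(name): name is "scene" or "side" or "wrist"; returns the picture (480x640x3 uint8, blue, green, red); there is no depth.
- bot.camera_model(name): a dict with "fx", "fy", "cx", "cy" (pixels), "origin" and "orientation" of the camera in the world. Camera axes: x right, y up, looking along -z (the intrinsics and any distortion apply to the point x, -y, -z); pixel columns grow to the right and rows downward; lengths in m; the calibration is good to about 2 mm. The wrist camera is an equidistant fisheye: a pixel r from the principal point sees the ray r / f radians off the axis. A picture is of the moment at which its call begins: read the wrist's pose just before it. camera_model takes no time and is no camera call; for the wrist camera it gives the pose at the moment of the call.
- bot.sign_off(): hands the job in; it is judged then, once.
The state is a dict: "t": time; "q": joint angles; "qvel": joint speeds; "effort": joint torques, N m; "ee_pos": TCP position; "orientation": TCP orientation; "force": force on the tool from outside, world axes, zero at the start; "moment": the same for the moment, N m; "opening": opening from 0.0 (shut) to 1.0 (fully open); "grip_force": force on a finger pad.
Only numpy, scipy, OpenCV 4.12 (cv2) and the standard library are available. Lean on these libraries where they do the work, as an engineer would, in place of code of your own. Each camera call takes 0.05 s, during which the arm holds its last target. There are 200 camera calls.

## Working session

There is one attempt and no reset: what is moved stays moved. The work goes in short steps, Python scripts to look and compute and a shell command to move; the robot and the scene stay as the last step left them, time stands still between calls to the robot, and variables do not carry over. Pictures are saved under pics/ and viewed, at most 10 in all, crops included, and the job is handed in when it is done.

```bash
mkdir -p pics; ls; python3 - <<'E'
from workcell import bot
import cv2
s=bot.sense(); print(s)
for n in("scene","side"):
    m=bot.camera_model(n); print(n,m)
    cv2.imwrite(f"pics/{n}0.png",bot.get_image(n))
E
```

```text
pics
{'t': 0.0, 'q': array([-1.44915543e+00,  2.17772852e-01,  1.61494934e+00, -6.05811367e-06,
        1.31127713e+00, -1.12202593e-01]), 'qvel': array([ 0.00084043,  0.00011299, -0.00155435,  0.00050621, -0.00025645,
        0.00080146]), 'effort': array([-6.40001035e-04, -3.96845162e+01, -3.03855515e+01, -3.46167089e-04,
        9.60894395e-03,  4.35913599e-07]), 'ee_pos': array([ 0.14474717, -0.6072079 ,  0.24694868]), 'orientation': array([-3.11775277e+00, -3.66205831e-01,  2.70137698e-05]), 'force': array([ 0.37438835, -0.49470571,  0.04125073]), 'moment': array([-0.00254442,  0.03453274, -0.00143926]), 'grip_force': 0.0, 'opening': 0.9992699676011316}
scene {'fx': 575.7499994130285, 'fy': 575.7499994130285, 'cx': 310.1238634781147, 'cy': 236.40774220771752, 'origin': array([-0.27160338,  0.76173807,  0.67213176]), 'orientation': array([ 0.50844587, -1.24764789, -2.04122216])}
side {'fx': 456.3825846490067, 'fy': 456.3825846490067, 'cx': 330.12484719689115, 'cy': 241.18642542640032, 'origin': array([ 0.5007813 , -0.6606352 ,  0.64327991]), 'orientation': array([ 0.87221895,  0.00456526, -0.0131309 ])}
```

View pics/scene0.png

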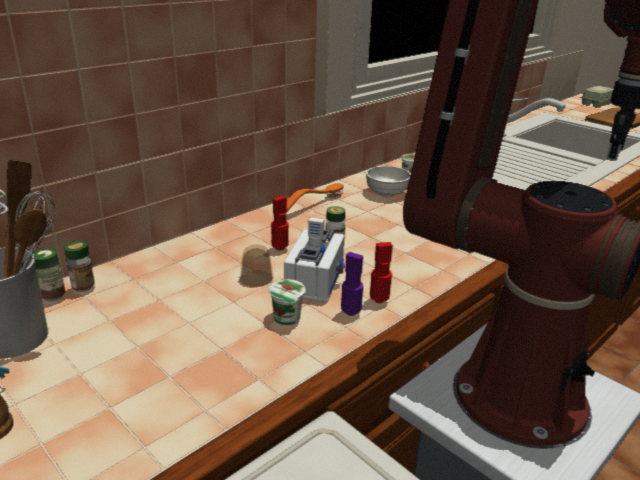

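View pics/side0.png

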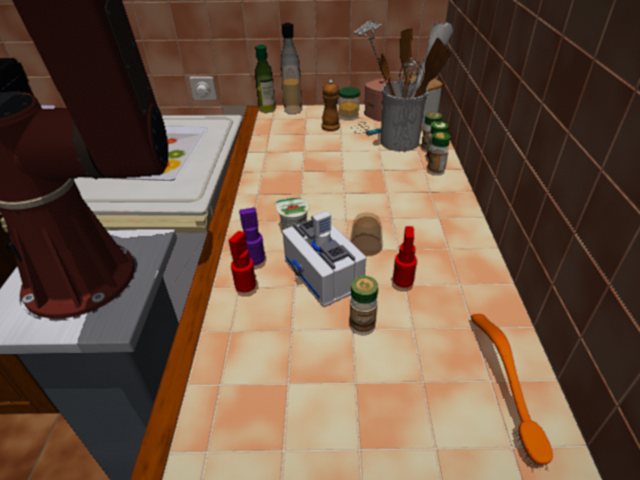

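The scene picture shows the housing near (317,263) with the white tab at about (317,228). In the side picture the housing is near (324,262) and the tab near (322,224). I'll enlarge both.

```bash
python3 - <<'E'
import cv2,numpy as np
a=cv2.imread("pics/scene0.png")[205:315,275:355]; b=cv2.imread("pics/side0.png")[200:310,275:375]
f=lambda i:cv2.resize(i,None,fx=4.4,fy=4.4,interpolation=cv2.INTER_CUBIC)
o=np.hstack([f(a),f(b)]); print(o.shape)
cv2.imwrite("pics/crop.png",o)
E
```

```text
(484, 792, 3)
```

View pics/crop.png

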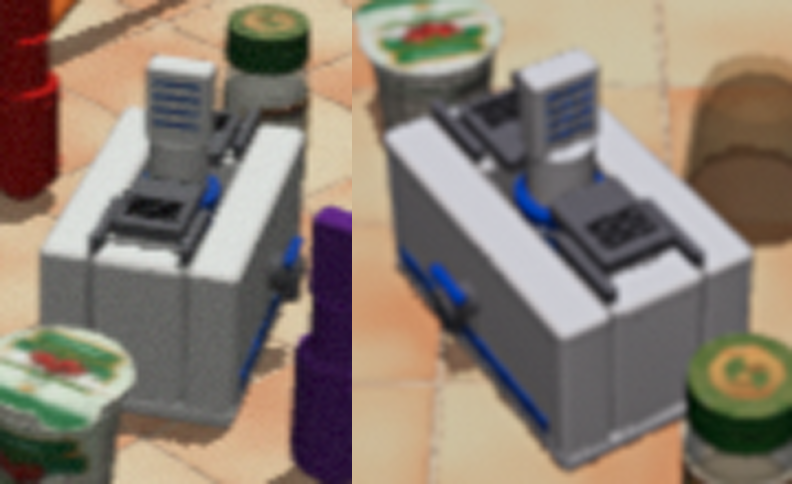

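The crop shows the housing's top-rim corners. In the scene half they are at (40,255), (240,280), (303,127) and (130,107), and in the side half at (750,252), (558,335) and (388,135). The tab stands upright and both clips look closed. Next I'll fit the housing pose.

```bash
cat >h.py <<'E'
import numpy as np
from scipy.spatial.transform import Rotation as R
from scipy.optimize import least_squares
def proj(m,P):
    p=R.from_rotvec(m["orientation"]).inv().apply(np.atleast_2d(P)-m["origin"])
    return np.c_[m["cx"]+m["fx"]*p[:,0]/-p[:,2], m["cy"]+m["fy"]*p[:,1]/p[:,2]]
def ray(m,uv,z):
    d=R.from_rotvec(m["orientation"]).apply([(uv[0]-m["cx"])/m["fx"],-(uv[1]-m["cy"])/m["fy"],-1])
    return m["origin"]+d*(z-m["origin"][2])/d[2]
E
python3 - <<'E'
from h import *
from workcell import bot
A,B=bot.camera_model("scene"),bot.camera_model("side")
sc=lambda u,v:(275+u/4.4,205+v/4.4); sd=lambda u,v:(275+(u-352)/4.4,200+v/4.4)
x,y=.048,.078
top=[(A,sc(40,255),(x,y)),(A,sc(240,280),(-x,y)),(A,sc(303,127),(-x,-y)),
 (B,sd(750,252),(x,-y)),(B,sd(558,335),(-x,-y)),(B,sd(388,135),(-x,y))]
for m,uv,c in top: print(c,ray(m,uv,.084).round(4))
def f(p):
    r=[]
    for m,uv,c in top:
        P=np.r_[p[:2]+R.from_rotvec([0,0,p[2]]).as_matrix()[:2,:2]@c,.084]
        r+=list((proj(m,P)[0]-uv))
    return r
for a0 in(0,.5,-.5):
    s=least_squares(f,[.5,0,a0]);print(s.x,np.degrees(s.x[2]),s.cost,np.round(s.fun,1))
for m,uv in[(A,sc(149,72)),(A,sc(212,80)),(A,sc(160,57)),(A,sc(214,65)),(B,sd(519,65)),(B,sd(598,58)),(B,sd(580,48)),(B,sd(537,85))]: print(ray(m,uv,.150).round(4))
E
```

```text
(0.048, 0.078) [0.4835 0.0956 0.084 ]
(-0.048, 0.078) [0.4064 0.0429 0.084 ]
(-0.048, -0.078) [ 0.4912 -0.0886  0.084 ]
(0.048, -0.078) [ 0.5661 -0.0417  0.084 ]
(-0.048, -0.078) [ 0.4865 -0.0893  0.084 ]
(-0.048, 0.078) [0.4102 0.0393 0.084 ]
[0.48768252 0.00169032 0.54816821] 31.407725058922033 6.886798503495206 [-0.6 -1.2  0.   0.1  1.7  0.4  1.7 -0.7  0.5  0.2 -1.9 -1.2]
[0.48768252 0.00169032 0.54816822] 31.40772548205598 6.88679850349393 [-0.6 -1.2  0.   0.1  1.7  0.4  1.7 -0.7  0.5  0.2 -1.9 -1.2]
[0.48768252 0.00169032 0.54816823] 31.407725894362795 6.88679850349339 [-0.6 -1.2  0.   0.1  1.7  0.4  1.7 -0.7  0.5  0.2 -1.9 -1.2]
[0.492  0.0202 0.15  ]
[0.4665 0.004  0.15  ]
[0.5002 0.0051 0.15  ]
[ 0.4771 -0.008   0.15  ]
[0.4715 0.0015 0.15  ]
[0.504  0.0056 0.15  ]
[0.4966 0.0127 0.15  ]
[ 0.4791 -0.0122  0.15  ]
```

The housing is at about (0.487, 0.002) with a yaw of about 31.5°, and the tab agrees with that to within 4 mm. I'll travel at a safe height first.

```bash
python3 -m creep '0 0 0 0 0 -60 -1; 0 0 0 211 -228 -60 -1; 0 0 0 211 -228 -60 -1; 0 0 0 211 -228 -60 -1;0 0 0 211 -228 -60 -1'
cat >go.py <<'E'
from h import *
from workcell import bot
import sys
T=np.array(eval(sys.argv[1])); yaw=float(sys.argv[2])
s=bot.sense(); C=R.from_rotvec(s["orientation"]); a=np.radians(yaw)
G=R.from_matrix(np.c_[[np.cos(a),np.sin(a),0],[np.sin(a),-np.cos(a),0],[0,0,-1]])
print(s["t"],s["ee_pos"].round(4),"turn",np.degrees((C.inv()*G).as_rotvec()).round(2),"shift",(1e3*C.inv().apply(T-s["ee_pos"])).round(1))
E
python3 go.py '[.487,.002,.26]' 31.5
```

```text
t: 0.72
ee_pos: [0.268, -0.3881, 0.3078]
orientation: [-3.12, -0.365, -0.0]
force: [1.7, -0.2, 0.7]
opening: 1.004
grip_force: 0.0
0.725 [ 0.268  -0.3881  0.3078] turn [ -0.04  -0.02 -18.14] shift [ 303.2 -328.9   48.1]
```

```bash
python3 -m creep '0 0 -18 303 -328 0 0; 0 0 -18 303 -328 0 0; 0 0 -18 303 -328 0 0; 0 0 -18 303 -328 0 0;0 0 -18 303 -328 0 0'
python3 -m creep '0 0 0 0 0 0 0' | head -2
python3 go.py '[.487,.002,.24]' 31.5
```

```text
t: 1.35
ee_pos: [0.421, -0.1157, 0.3081]
orientation: [3.024, 0.85, 0.0]
force: [1.0, -0.8, -0.7]
opening: 0.499
grip_force: 0.0
t: 1.48
ee_pos: [0.4216, -0.1137, 0.3079]
1.475 [ 0.4216 -0.1137  0.3079] turn [-0.08 -0.03  0.38] shift [116.6 -63.6  68. ]
```

```bash
python3 -m creep '0 0 0 117 -64 0 0; 0 0 0 117 -64 0 0; 0 0 0 117 -64 68 0;0 0 0 117 -64 68 0;0 0 0 117 -64 68 0'
python3 go.py '[.487,.002,.24]' 31.5
python3 - <<'E'
from workcell import bot
import cv2,numpy as np
print(bot.camera_model("wrist"))
w=bot.get_image("wrist"); cv2.imwrite("pics/w1.png",w)
a=bot.get_image("scene")[205:315,275:355]; b=bot.get_image("side")[200:310,275:375]
f=lambda i:cv2.resize(i,None,fx=4.4,fy=4.4,interpolation=cv2.INTER_CUBIC)
cv2.imwrite("pics/c1.png",np.hstack([f(a),f(b)]))
E
```

```text
t: 2.1
ee_pos: [0.4868, -0.0034, 0.2404]
orientation: [3.025, 0.848, -0.002]
force: [0.3, 0.3, 0.5]
opening: 0.501
grip_force: 0.0
2.1 [ 0.4868 -0.0034  0.2404] turn [-0.02  0.07 -0.19] shift [ 3.  -4.5  0.4]
{'fx': 371.64829954431775, 'fy': 371.64829954431775, 'cx': 318.4110444828712, 'cy': 247.06906139545967, 'origin': array([0.55702684, 0.03775844, 0.36474258]), 'orientation': array([-0.29658241,  0.16706395, -1.01535218])}
```

View pics/w1.png

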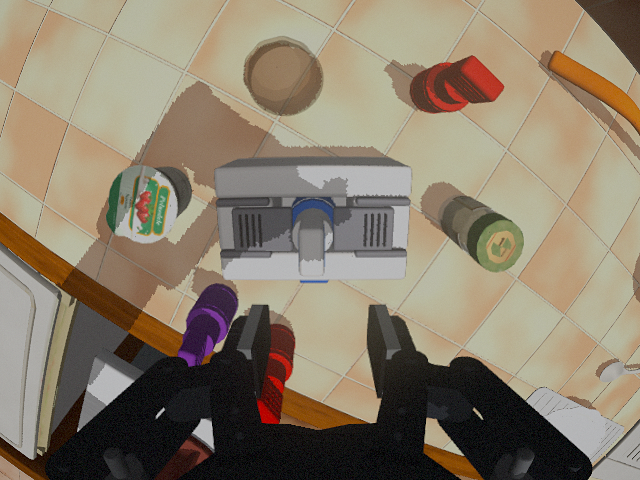

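The wrist view shows the housing rim corners at (216,168), (411,165), (408,278) and (219,279). The tab's end is at (300-324, 275), and tub, jar, tumbler and look-alikes are all clear of the jaws.

```bash
python3 - <<'E'
from h import *
m={'f': 371.648, 'cx': 318.411, 'cy': 247.069, 'o': np.array([0.55702684, 0.03775844, 0.36474258]), 'r': np.array([-0.29658241,  0.16706395, -1.01535218])}
def pw(P):
    p=R.from_rotvec(m['r']).inv().apply(P-m['o'])*[1,-1,-1]
    h=np.hypot(p[0],p[1]); r=m['f']*np.arctan2(h,p[2]); return np.array([m['cx']+r*p[0]/h,m['cy']+r*p[1]/h])
x,y=.048,.078
pts=[((216,168),(x,y)),((411,165),(x,-y)),((408,278),(-x,-y)),((219,279),(-x,y))]
def W(p,c,z): return np.r_[p[:2]+R.from_rotvec([0,0,p[2]]).as_matrix()[:2,:2]@c,z]
f=lambda p:np.ravel([pw(W(p,c,.084))-uv for uv,c in pts])
s=least_squares(f,[.487,.002,.55]);print(s.x,np.degrees(s.x[2]),s.fun.round(1))
for c in[(.016,.008),(.016,-.008),(-.016,-.008),(-.016,.008)]: print(pw(W(s.x,c,.150)).round(1))
E
python3 - <<'E'
import cv2
i=cv2.imread("pics/w1.png")[185:295,240:390]
cv2.imwrite("pics/w1c.png",cv2.resize(i,None,fx=5,fy=5,interpolation=cv2.INTER_CUBIC))
E
```

```text
[0.48974813 0.00182211 0.55262539] 31.663102382944246 [-4.1 -1.9  3.  -0.7 -1.3  1.5  2.5  1.5]
[297.9 227.6]
[324.6 227.4]
[324.7 276.6]
[299.2 276.7]
```

View pics/w1c.png

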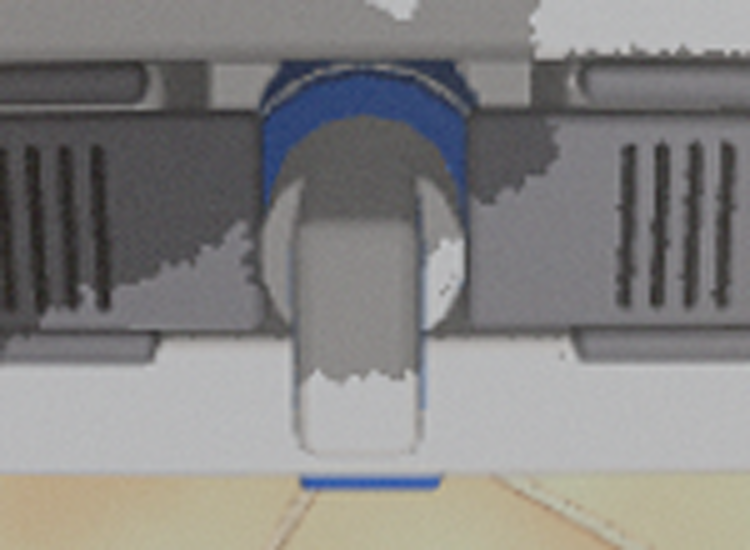

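The tab's top face spans x 299–325 and y 228–276 in the full image, within 1.5 px of the fit. I'll use a centre of (0.4897, 0.0018) and a yaw of 31.7°.

```bash
python3 go.py '[.4897,.0018,.132]' 31.7
```

```text
2.25 [ 0.4886 -0.0035  0.243 ] turn [ 0.18 -0.2  -0.41] shift [  3.3  -4.3 111. ]
```

```bash
python3 -m creep '0 0 0 3.3 -4.3 0 0; 0 0 0 3.3 -4.3 50 0; 0 0 0 3.3 -4.3 80 0; 0 0 0 3.3 -4.3 80 0;0 0 0 3.3 -4.3 80 0'; python3 go.py '[.4897,.0018,.132]' 31.7
```

```text
t: 2.88
ee_pos: [0.4891, 0.0031, 0.1622]
orientation: [3.023, 0.85, 0.005]
force: [0.2, -0.1, -0.3]
opening: 0.496
grip_force: 0.0
2.875 [0.4891 0.0031 0.1622] turn [ 0.11 -0.14 -0.31] shift [-0.2  1.4 30.2]
```

```bash
python3 -m creep '0 0 0 0 0.5 15 0; 0 0 0 0 0.5 30 0; 0 0 0 0 0.5 30 0;0 0 0 0 0.5 30 0' 60; python3 go.py '[.4897,.0018,.132]' 31.7
python3 -m creep '0 0 0 0 0 0 1; 0 0 0 0 0 0 1; 0 0 0 0 0 0 1; 0 0 0 0 0 0 1;0 0 0 0 0 0 1' 60; python3 go.py '[.4897,.0018,.132]' 31.7
```

```text
t: 3.38
ee_pos: [0.4879, 0.0028, 0.1301]
orientation: [-3.024, -0.85, 0.001]
force: [-0.5, 0.7, 0.2]
opening: 0.497
grip_force: 0.0
3.375 [0.4879 0.0028 0.1301] turn [-0.02  0.02 -0.3 ] shift [ 1.   1.8 -1.9]
t: 4.0
ee_pos: [0.4885, 0.0026, 0.1308]
orientation: [3.024, 0.85, 0.002]
force: [0.8, -0.8, 2.2]
opening: 0.178
grip_force: 59.0
4.0 [0.4885 0.0026 0.1308] turn [ 0.06 -0.05 -0.3 ] shift [ 0.6  1.3 -1.2]
```

```bash
python3 -m creep '-2 0 0 0 -3.7 0 1; -4 0 0 0 -7.3 0.2 1; -5 0 0 0 -9.2 0.4 1; -6 0 0 0 -11 0.5 1; -6 0 0 0 -11 0.5 1' 70; python3 go.py '[.4897,.0018,.132]' 31.7
```

```text
t: 4.62
ee_pos: [0.483, 0.0119, 0.1303]
orientation: [2.925, 0.823, 0.046]
force: [2.6, -3.8, 1.9]
opening: 0.18
grip_force: 68.7
4.625 [0.483  0.0119 0.1303] turn [ 6.11 -0.06 -0.26] shift [ 0.4 12.2 -0.4]
```

```bash
python3 -m creep '-1 0 0 0 -1.8 0 1; -1.8 0 0 0 -3.3 0 1;-1.8 0 0 0 -3.3 0 1; -1.8 0 0 0 -3.3 0 1'; python3 go.py '[.4897,.0018,.132]' 31.7; python3 - <<'E'
from workcell import bot
import cv2,numpy as np
w=bot.get_image("wrist"); print(bot.camera_model("wrist"))
cv2.imwrite("pics/w2.png",w)
E
```

```text
t: 5.12
ee_pos: [0.4811, 0.0149, 0.1299]
orientation: [2.897, 0.815, 0.057]
force: [3.0, -3.9, 3.2]
opening: 0.177
grip_force: 68.8
5.125 [0.4811 0.0149 0.1299] turn [ 7.86 -0.04 -0.29] shift [ 0.5 15.8  0. ]
{'fx': 371.64829954431775, 'fy': 371.64829954431775, 'cx': 318.4110444828712, 'cy': 247.06906139545967, 'origin': array([0.54208709, 0.07071741, 0.25325095]), 'orientation': array([-0.36444175,  0.04140717, -1.03451298])}
```

View pics/w2.png

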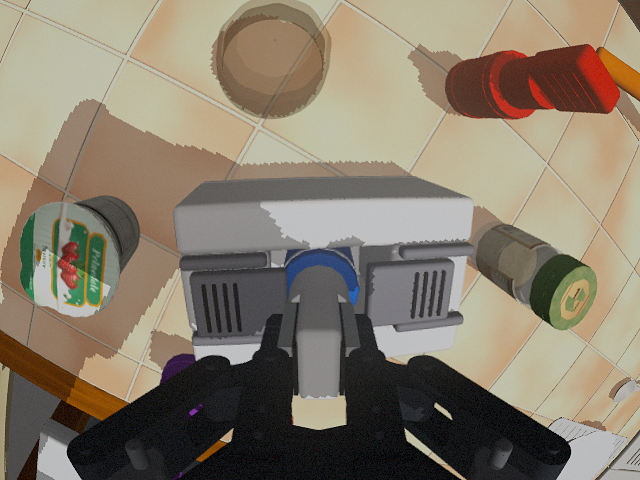

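The tilted view shows the tab gripped. The left clip's tip is near (285,275) and the right clip's tip near (367,272). I'll convert these to openings.

```bash
cat >clip.py <<'E'
from h import *
def tips(o,r,pts,z=.096,f=371.648,cx=318.411,cy=247.069):
    for u,v in pts:
        d=np.array([u-cx,v-cy]); n=np.hypot(*d); a=n/f
        ray=R.from_rotvec(r).apply([np.sin(a)*d[0]/n,-np.sin(a)*d[1]/n,-np.cos(a)])
        P=np.array(o)+ray*(z-o[2])/ray[2]
        q=R.from_rotvec([0,0,-np.radians(31.7)]).apply(P-[.4897,.0018,0]); print((u,v),(q*1e3).round(1),"open",round(abs(q[1])*1e3-15.5,1))
E
python3 - <<'E'
from clip import *
tips([0.55702684, 0.03775844, 0.36474258],[-0.29658241,  0.16706395, -1.01535218],[(240+260/5,185+120/5),(240+470/5,185+120/5)])
tips([0.54208709, 0.07071741, 0.25325095],[-0.36444175,  0.04140717, -1.03451298],[(285,275),(367,272)])
E
python3 - <<'E'
import cv2
i=cv2.imread("pics/w2.png")[230:350,170:480]
cv2.imwrite("pics/w2c.png",cv2.resize(i,None,fx=2.5,fy=2.5,interpolation=cv2.INTER_CUBIC))
E
```

```text
(292.0, 209.0) [15.3 15.3 96. ] open -0.2
(334.0, 209.0) [ 15.1 -15.8  96. ] open 0.3
(285, 275) [14.7 25.2 96. ] open 9.7
(367, 272) [ 13.8 -13.4  96. ] open -2.1
```

View pics/w2c.png

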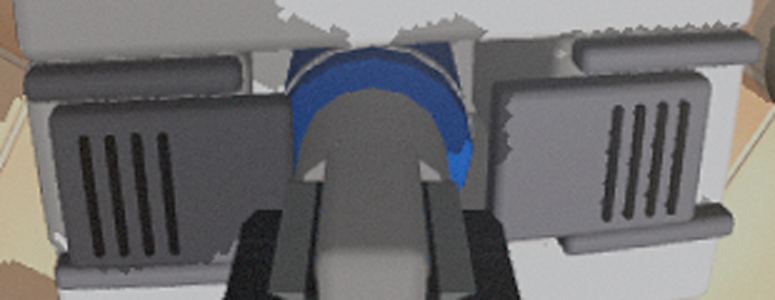

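Combining the two tips, the left clip is open about 7–7.6 mm. I'll lean slightly further, then rock the other way.

```bash
python3 -m creep '-0.8 0 0 0 -1.5 0 1; -0.8 0 0 0 -1.5 0 1;-0.8 0 0 0 -1.5 0 1'; python3 - <<'E'
import numpy as np
for d in(3,6,8.7,11.7,14.7,16.7): a=np.radians(d); print(d,(105*np.sin(a)).round(1),(105*(1-np.cos(a))).round(1))
E
```

```text
t: 5.55
ee_pos: [0.4804, 0.0159, 0.1297]
orientation: [2.883, 0.811, 0.063]
force: [3.4, -4.6, 4.2]
opening: 0.179
grip_force: 68.9
3 5.5 0.1
6 11.0 0.6
8.7 15.9 1.2
11.7 21.3 2.2
14.7 26.6 3.4
16.7 30.2 4.4
```

```bash
python3 go.py '[.4897,.0018,.132]' 31.7; python3 -m creep '3 0 0 0 5.5 0.1 1; 6 0 0 0 11 0.6 1; 8.7 0 0 0 15.9 1.2 1; 8.7 0 0 0 15.9 1.2 1; 8.7 0 0 0 15.9 1.2 1';  python3 go.py '[.4897,.0018,.132]' 31.7
```

```text
5.55 [0.4804 0.0159 0.1297] turn [ 8.72 -0.04 -0.28] shift [ 0.5 17.1  0.3]
t: 6.18
ee_pos: [0.4882, 0.003, 0.1307]
orientation: [-3.023, -0.848, -0.0]
force: [1.5, -2.5, 5.2]
opening: 0.175
grip_force: 69.9
6.175 [0.4882 0.003  0.1307] turn [-0.09 -0.03 -0.35] shift [ 0.7  1.8 -1.3]
```

```bash
python3 -m creep '2 0 0 0 3.7 0 1; 4 0 0 0 7.3 0.2 1; 6 0 0 0 11 0.5 1; 7.8 0 0 0 14.3 0.9 1; 7.8 0 0 0 14.3 0.9 1'; python3 -m creep '0.9 0 0 0 1.7 0 1; 0.9 0 0 0 1.7 0 1;0.9 0 0 0 1.7 0 1';  python3 go.py '[.4897,.0018,.132]' 31.7; python3 - <<'E'
from workcell import bot
import cv2,numpy as np
w=bot.get_image("wrist"); print(bot.camera_model("wrist"))
cv2.imwrite("pics/w3.png",w)
i=w[200:380,160:500]
cv2.imwrite("pics/w3c.png",cv2.resize(i,None,fx=2.3,fy=2.3,interpolation=cv2.INTER_CUBIC))
E
```

```text
t: 6.8
ee_pos: [0.495, -0.0082, 0.1297]
orientation: [-2.893, -0.811, 0.057]
force: [1.1, 0.3, 5.9]
opening: 0.178
grip_force: 70.2
t: 7.18
ee_pos: [0.4957, -0.0094, 0.1295]
orientation: [-2.879, -0.808, 0.063]
force: [1.7, -0.1, 6.1]
opening: 0.175
grip_force: 70.0
7.175 [ 0.4957 -0.0094  0.1295] turn [-8.96 -0.03 -0.34] shift [  0.7 -12.9  -0.5]
{'fx': 371.64829954431775, 'fy': 371.64829954431775, 'cx': 318.4110444828712, 'cy': 247.06906139545967, 'origin': array([0.57593247, 0.01508496, 0.25244641]), 'orientation': array([-0.21527195,  0.30604004, -0.98709625])}
```

View pics/w3c.png

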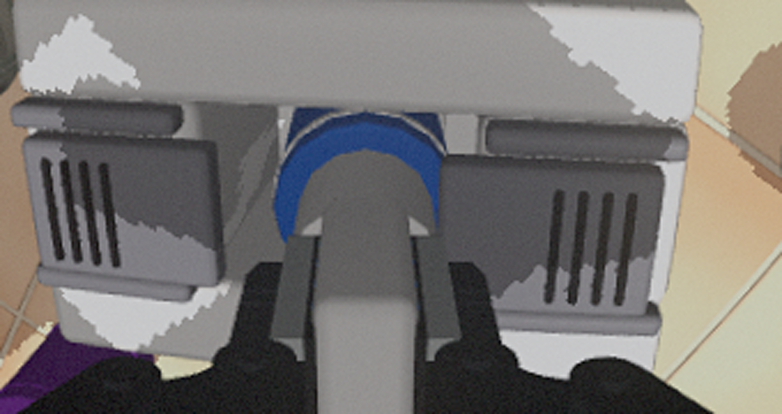

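```bash
python3 - <<'E'
from clip import *
tips([0.57593247, 0.01508496, 0.25244641],[-0.21527195,  0.30604004, -0.98709625],[(160+217/2.3,200+150/2.3),(160+441/2.3,200+165/2.3)])
E
```

```text
(254.34782608695653, 265.2173913043478) [16.7 21.9 96. ] open 6.4
(351.7391304347826, 271.7391304347826) [ 16.1 -24.3  96. ] open 8.8
```

```bash
python3 - <<'E'
from clip import *
print("w1");tips([0.55702684, 0.03775844, 0.36474258],[-0.29658241,  0.16706395, -1.01535218],[(240+148/5,185+85/5),(240+578/5,185+82/5)],.087)
print("w2");tips([0.54208709, 0.07071741, 0.25325095],[-0.36444175,  0.04140717, -1.03451298],[(170+242/2.5,230+75/2.5),(170+575/2.5,230+52/2.5)],.087)
tips([0.54208709, 0.07071741, 0.25325095],[-0.36444175,  0.04140717, -1.03451298],[(170+292/2.5,230+100/2.5),(170+494/2.5,230+85/2.5)])
print("w3");tips([0.57593247, 0.01508496, 0.25244641],[-0.21527195,  0.30604004, -0.98709625],[(160+182/2.3,200+118/2.3),(160+485/2.3,200+137/2.3)],.087)
E
```

```text
w1
(269.6, 202.0) [19.  33.1 87. ] open 17.6
(355.6, 201.4) [ 18.9 -32.7  87. ] open 17.2
w2
(266.8, 260.0) [19.2 33.3 87. ] open 17.8
(400.0, 250.8) [ 20.3 -32.9  87. ] open 17.4
(286.8, 270.0) [17.2 24.3 96. ] open 8.8
(367.6, 264.0) [ 17.8 -13.6  96. ] open -1.9
w3
(239.1304347826087, 251.30434782608697) [20.1 32.8 87. ] open 17.3
(370.8695652173913, 259.5652173913044) [ 19.1 -32.7  87. ] open 17.2
```

The fixed rails read symmetric in every view, so the camera bias is about zero. Allowing for the visible tip face, both clips are open about 8.5 mm. I'll bring the cartridge upright, then start the lift gently.

```bash
python3 -m creep '-3 0 0 0 -5.5 0.1 1; -6 0 0 0 -11 0.6 1; -8.8 0 0 0 -16 1.2 1; -8.8 0 0 0 -16 1.2 1; -8.8 0 0 0 -16 1.2 1';  python3 go.py '[.4897,.0018,.132]' 31.7; python3 - <<'E'
from workcell import bot
import cv2,numpy as np
w=bot.get_image("wrist"); print(bot.camera_model("wrist"))
i=w[200:380,160:500]
a=bot.get_image("scene")[190:300,275:355]; b=bot.get_image("side")[190:300,275:375]
r=lambda i,s:cv2.resize(i,s,interpolation=cv2.INTER_CUBIC)
o=np.hstack([r(a,(218,300)),r(b,(273,300))])
o=cv2.copyMakeBorder(o,0,0,0,567-491,cv2.BORDER_CONSTANT)
cv2.imwrite("pics/w4.png",np.vstack([r(i,(567,300)),o]))
E
```

```text
t: 7.85
ee_pos: [0.4872, 0.0043, 0.1308]
orientation: [-3.022, -0.849, 0.001]
force: [0.3, -1.1, 7.0]
opening: 0.177
grip_force: 70.1
7.85 [0.4872 0.0043 0.1308] turn [-0.12 -0.01 -0.31] shift [ 0.8  3.4 -1.2]
{'fx': 371.64829954431775, 'fy': 371.64829954431775, 'cx': 318.4110444828712, 'cy': 247.06906139545967, 'origin': array([0.55744493, 0.04523222, 0.25525256]), 'orientation': array([-0.29442936,  0.16791356, -1.01388146])}
```

View pics/w4.png

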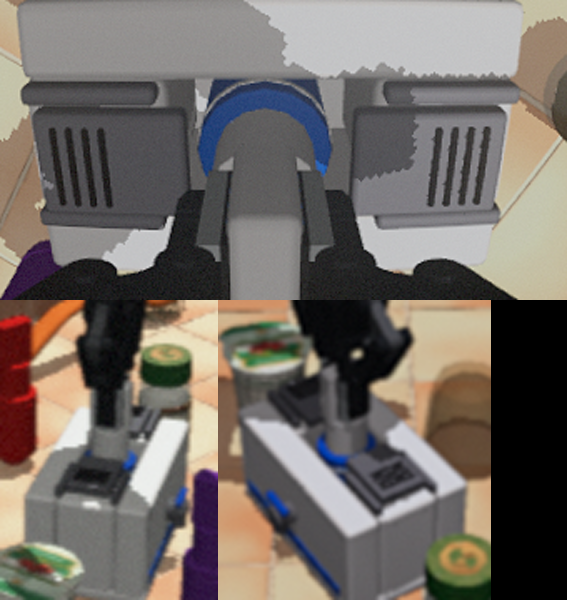

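Both clips are now clear of the blue collar, with gaps of about 11 px on the left and 22 px on the right. I'll shift about 2 mm towards tool +y and lift.

```bash
python3 -m creep '0 0 0 0 1 -2 1; 0 0 0 0 2.5 -4 1; 0 0 0 0 2.5 -8 1; 0 0 0 0 2.5 -12 1; 0 0 0 0 2.5 -15 1'; python3 go.py '[.4897,.0018,.231]' 31.7
```

```text
t: 8.62
ee_pos: [0.489, 0.0004, 0.1457]
orientation: [-3.024, -0.85, 0.001]
force: [-0.3, -0.2, -1.6]
opening: 0.175
grip_force: 68.8
8.625 [4.890e-01 4.000e-04 1.457e-01] turn [-0.02  0.05 -0.31] shift [  1.2  -0.8 -85.3]
```

```bash
python3 -m creep '0 0 0 0.5 0 -20 1; 0 0 0 0.5 0 -40 1; 0 0 0 0.5 0 -60 1; 0 0 0 0.5 0 -75 1; 0 0 0 0.5 0 -84 1'; python3 -m creep '0 0 0 0 0 0 1; 0 0 0 0 0 0 1;0 0 0 0 0 0 1'; python3 go.py '[.4897,.0018,.229]' 31.7; python3 - <<'E'
from workcell import bot
import cv2,numpy as np
w=bot.get_image("wrist"); print(bot.camera_model("wrist"))
i=w[120:400,130:510]
a=bot.get_image("scene")[170:300,265:365]; b=bot.get_image("side")[160:310,265:385]
cv2.imwrite("pics/a5.png",a);cv2.imwrite("pics/b5.png",b);cv2.imwrite("pics/w5.png",w)
r=lambda i,s:cv2.resize(i,s,interpolation=cv2.INTER_CUBIC)
cv2.imwrite("pics/v5.png",np.hstack([r(a,(400,520)),r(b,(400,500))[:,:].copy() if 0 else r(b,(400,520))]))
E
```

```text
t: 9.25
ee_pos: [0.49, 0.0007, 0.2305]
orientation: [3.024, 0.85, 0.001]
force: [0.6, 1.1, -1.5]
opening: 0.182
grip_force: 68.8
t: 9.62
ee_pos: [0.4891, 0.0009, 0.2285]
orientation: [-3.024, -0.85, 0.003]
force: [0.2, -0.6, -1.3]
opening: 0.178
grip_force: 68.9
9.625 [0.4891 0.0009 0.2285] turn [-0.07  0.09 -0.3 ] shift [ 1.  -0.5 -0.5]
{'fx': 371.64829954431775, 'fy': 371.64829954431775, 'cx': 318.4110444828712, 'cy': 247.06906139545967, 'origin': array([0.55947529, 0.04206146, 0.35305746]), 'orientation': array([-0.29634842,  0.16747683, -1.01370874])}
```

View pics/v5.png

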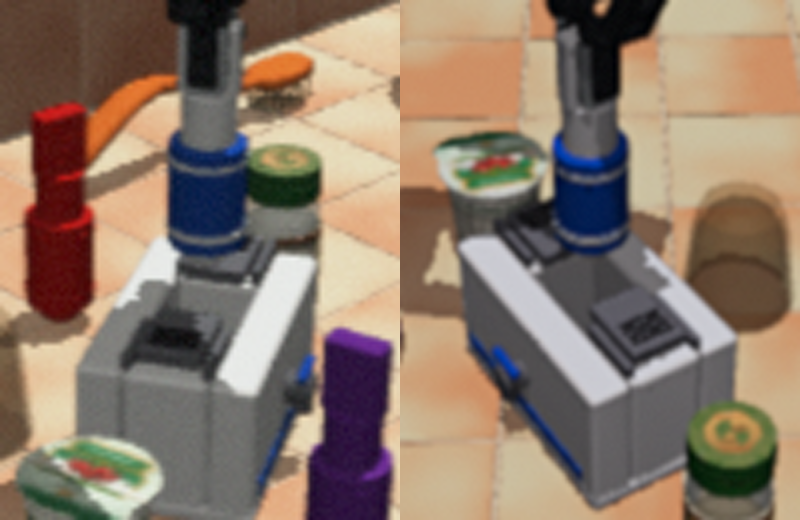

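Both views show the cartridge out, hanging above the open clips. In the scene half the body spans x 168–247, and in the side half x 555–628. I'll compare this with a projected upright model to check tilt and height.

```bash
python3 - <<'E'
from h import *
from workcell import bot
import cv2
A,B=bot.camera_model("scene"),bot.camera_model("side")
c=np.array([.4897,.0018,.110])
for n,m,o,s in(("scene",A,(265,170),(4,4)),("side",B,(265,160),(400/120,520/150))):
    for z in(0,.02,.070,.09,.11): print(n,z,((proj(m,c+[0,0,z])[0]-o)*s).round(1))
for n,r0,ox in(("a5",(40,45,50,55,58),0),("b5",(42,48,54,60,66),0)):
    im=cv2.cvtColor(cv2.imread(f"pics/{n}.png"),cv2.COLOR_BGR2HSV); k=(im[...,0]>105)&(im[...,0]<125)&(im[...,1]>130); k[:, :30]=0; 
    for r in r0:
        x=np.flatnonzero(k[r,:70 if n=="a5" else 80]); print(n,r,x.min() if len(x) else 0,x.max() if len(x) else 0)
E
```

```text
scene 0 [202.2 264.9]
scene 0.02 [203.1 231. ]
scene 0.07 [205.5 144. ]
scene 0.09 [206.5 108.2]
scene 0.11 [207.6  71.9]
side 0 [194.8 248.9]
side 0.02 [194.1 219.4]
side 0.07 [192.3 141.7]
side 0.09 [191.5 108.9]
side 0.11 [190.7  75. ]
a5 40 46 59
a5 45 43 61
a5 50 43 60
a5 55 43 59
a5 58 48 56
b5 42 46 67
b5 48 49 64
b5 54 47 66
b5 60 46 67
b5 66 50 63
```

```bash
python3 - <<'E'
import cv2,numpy as np
for n,rows,lo,hi,mid,exp in(("b5",range(42,66),40,76,57,.0231),("a5",range(36,59),36,66,51.5,.0276*-1)):
    im=cv2.imread(f"pics/{n}.png").astype(float); d=cv2.GaussianBlur(im[...,0]-im[...,2],(1,3),0); out=[]
    for r in rows:
        v=d[r]; t=25
        if v[int(mid)-6:int(mid)+6].mean()<50: continue
        i=next((k for k in range(int(mid),lo,-1) if v[k]<t),None); j=next((k for k in range(int(mid),hi) if v[k]<t),None)
        if i is None or j is None: continue
        L=i+(t-v[i])/(v[i+1]-v[i]); Rr=j-1+(v[j-1]-t)/(v[j-1]-v[j]); out.append((r,L,Rr,(L+Rr)/2))
    o=np.array(out); print(n); print(o.round(1).tolist())
    w=o[:,2]-o[:,1]; k=abs(w-np.median(w))<1.5; p=np.polyfit(o[k,0],o[k,3],1); print("slope",p[0],"expected",exp,"n",k.sum())
E
```

```text
b5
[[45.0, 45.6, 67.1, 56.4], [46.0, 46.1, 66.9, 56.5], [47.0, 46.5, 66.5, 56.5], [48.0, 46.8, 65.8, 56.3], [49.0, 48.0, 63.7, 55.9], [53.0, 46.4, 67.0, 56.7], [54.0, 46.4, 67.0, 56.7], [55.0, 46.3, 67.0, 56.7], [56.0, 46.2, 67.0, 56.6], [57.0, 45.9, 67.0, 56.5], [58.0, 45.6, 67.1, 56.3], [59.0, 45.4, 67.1, 56.3], [60.0, 45.5, 67.2, 56.3], [61.0, 45.5, 67.3, 56.4], [62.0, 45.7, 67.4, 56.5], [63.0, 46.1, 67.2, 56.7], [64.0, 46.6, 66.9, 56.7], [65.0, 47.1, 66.3, 56.7]]
slope 0.0036010657361366136 expected 0.0231 n 15
a5
[[38.0, 42.3, 61.0, 51.7], [39.0, 42.8, 60.7, 51.7], [40.0, 43.7, 60.2, 51.9], [44.0, 42.5, 61.4, 51.9], [45.0, 42.5, 61.4, 51.9], [46.0, 42.5, 61.4, 51.9], [47.0, 42.4, 61.4, 51.9], [48.0, 42.4, 61.0, 51.7], [49.0, 42.3, 60.6, 51.5], [50.0, 42.3, 60.4, 51.4], [51.0, 42.3, 60.4, 51.4], [52.0, 42.3, 60.5, 51.4], [53.0, 42.3, 60.6, 51.5], [54.0, 42.3, 60.7, 51.5], [55.0, 42.3, 60.7, 51.5], [56.0, 42.5, 60.3, 51.4], [57.0, 43.1, 58.9, 51.0]]
slope -0.027545810226167512 expected -0.0276 n 15
```

The cartridge hangs within about 1° of upright, with its foot about 14 mm above the clips and centred on the well. The arm is still.

```bash
python3 -m creep '0 0 0 0 0 0 1; 0 0 0 0 0 0 1; 0 0 0 0 0 0 1'; python3 -c "
from workcell import bot
print(bot.sign_off())"
```

```text
t: 10.15
ee_pos: [0.4898, 0.0008, 0.2296]
orientation: [3.024, 0.85, 0.0]
force: [0.9, -0.1, -1.2]
opening: 0.177
grip_force: 68.9
the job is handed in; nothing more can be done
None
```

The cartridge was rocked free of both clips and handed in at 10.2 s, still gripped and within about 1° of upright over its well, with its foot about 14 mm above the clips; the judge's verdict was not shown.

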